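# Put the colour-sleeved wheel-nut sockets back in their holders

## Task

The wheel change is finished: put the four wheel-nut sockets with coloured sleeves away, each standing upright and fully down in the pocket of the holder with its own colour, in any order. Set them down rather than dropping them, and leave the two plain black sockets standing where they are.

Things in the scene. Friction and masses are not known exactly. Their poses are not given: they have to be found in the camera images.
- socket_red_mid (a point): red wheel-nut socket: a loose upright metal cylinder 80 mm tall with a red plastic sleeve over all but its lowest 18 mm, 34 mm in diameter over its whole height, about 0.28 kg. Stands on the bench. The point is on its axis, half-way up (40 mm above its foot); z points along the axis, up.
- socket_yellow_mid (a point): yellow wheel-nut socket: a loose upright metal cylinder 80 mm tall with a yellow plastic sleeve over all but its lowest 18 mm, 32 mm in diameter over its whole height, about 0.28 kg. Stands on the bench. The point is on its axis, half-way up (40 mm above its foot); z points along the axis, up.
- socket_blue_mid (a point): blue wheel-nut socket: a loose upright metal cylinder 80 mm tall with a blue plastic sleeve over all but its lowest 18 mm, 30 mm in diameter over its whole height, about 0.28 kg. Stands on the bench. The point is on its axis, half-way up (40 mm above its foot); z points along the axis, up.
- socket_green_mid (a point): green wheel-nut socket: a loose upright metal cylinder 80 mm tall with a green plastic sleeve over all but its lowest 18 mm, 36 mm in diameter over its whole height, about 0.28 kg. Stands on the bench. The point is on its axis, half-way up (40 mm above its foot); z points along the axis, up.
- holder_red_pocket (a point): red holder: a fixed black block 84 x 84 mm, 28 mm high, with a red frame on top round one open square pocket, 52 x 52 mm and 18 mm deep, with a red floor. The point is the middle of the pocket floor, 10 mm above the bench; x and y run along the pocket sides, z up. Holders stand side by side in any colour order.
- holder_yellow_pocket (a point): yellow holder: a fixed black block 84 x 84 mm, 28 mm high, with a yellow frame on top round one open square pocket, 52 x 52 mm and 18 mm deep, with a yellow floor. The point is the middle of the pocket floor, 10 mm above the bench; x and y run along the pocket sides, z up. Holders stand side by side in any colour order.
- holder_blue_pocket (a point): blue holder: a fixed black block 84 x 84 mm, 28 mm high, with a blue frame on top round one open square pocket, 52 x 52 mm and 18 mm deep, with a blue floor. The point is the middle of the pocket floor, 10 mm above the bench; x and y run along the pocket sides, z up. Holders stand side by side in any colour order.
- holder_green_pocket (a point): green holder: a fixed black block 84 x 84 mm, 28 mm high, with a green frame on top round one open square pocket, 52 x 52 mm and 18 mm deep, with a green floor. The point is the middle of the pocket floor, 10 mm above the bench; x and y run along the pocket sides, z up. Holders stand side by side in any colour order.
- plain_socket_1_mid (a point): plain black socket without a coloured sleeve: loose, upright, 30 mm in diameter, 80 mm tall, not part of the job. The point is on its axis, 40 mm above its foot; z up.
- plain_socket_2_mid (a point): plain black socket without a coloured sleeve: loose, upright, 30 mm in diameter, 80 mm tall, not part of the job. The point is on its axis, 40 mm above its foot; z up.

How it is judged:
By the outcome, as a careful person would: the job done as asked, in the order asked, and still so for the second after the job is handed in, with the robot touching nothing.
It also fails if it takes over 104 s, if anything falls off the work surface, if the arm or the gripper's body presses on something with over 40 N, if the wrist force passes 120 N, or if a joint passes its speed limit or range.

## Robot

A 6-joint arm with a two-finger parallel gripper is mounted at the origin on the work surface. World frame = base frame: x ahead of the robot, y to its left, z up, the work surface at z = 0. Lengths are in m, angles in rad, forces in N, time in s.
With the tool pointing down it reaches from about 0.375 to 0.825 m from the base axis. Payload 5.5 kg.
Tool frame: the origin (TCP) lies midway between the tips of the shut fingers; the grasp point (between the pads) lies 19 mm behind it; z points along the fingers, y is the line along which they close (so a half turn about z gives the same grasp; the last joint's range is limited). The gripper opens to 85 mm and grips with 20 to 120 N. Pads are 22 mm wide; open, the fingers measure 114 mm over their backs; the gripper's body (76 mm by 85 mm) begins 54 mm behind the grasp point. The pads swing forward as they close: fully open they stand 13 mm farther back than shut.
Start: joints at [-1.133, 0.314, -0.047, 1.21, 0, 1.571], TCP at [0.254, -0.543, 0.231] pointing down, gripper open.
Joint ranges: [-2.67, 2.67], [-0.69, 1.73], [-1.03, 1.25], [-2.08, 2.16], [-1.42, 1.45], [-3.14, 3.14]. Speed limits (rad/s): [2.39, 2.39, 3.01, 3.14, 3.14, 3.14].

## Interface

Orientations are given as a unit quaternion [x, y, z, w].
In Python, from cell import r gives the robot as it stands. The module is installed in compiled form; this text tells all that it offers.
- The arm moves only by the tool carry_out, never from a script. Its arguments are lists of equal length, an entry for each row: "linear": the shift along the tool's x, y, z normalised to -1 to 1, where 1 is 0.6 m, a list of three; "delta_rot": the turn, a rotation vector about the tool's x, y, z normalised to -1 to 1, where 1 is 360 degrees, a list of three; "gripper": the gripper's target within -1 to 1 (fully open at 1, half-way at 0, shut at -1). In form: {"linear": [[dx, dy, dz], ...], "delta_rot": [[rx, ry, rz], ...], "gripper": [gripper, ...]}. A call has exactly 8 rows; each row is the pose to reach, as a shift and turn from the pose commanded when the call began, along the tool's axes at that moment, turning the shorter way round; what a row does not reach only later rows make up. A row lasts 1/10 s, in which the tool goes at most 50 mm and 8.59 degrees, less where a joint would pass 70% of its speed; a pose out of reach is approached as far as the arm can. A call with a number of a shift or a turn outside -1 to 1 is refused whole. A call with a gripper value outside its range is refused whole. The fingers move at their own pace and stop on an object; "force" is the grip in N (left out, the last holds). Time passes only in rows, so rows that repeat a pose let the fingers close, or fill a call up. It gives the time, the measured TCP pose, the force, the opening and the grip force at its end, in the units of the state.
- r.get_state(): the state, without advancing time (a new reading comes with each control period).
- r.capture(name): name is "scene" or "side" or "wrist"; returns a dict with "color" (384x512x3 uint8, red, green, blue), "depth" (384x512 float32, m along the optical axis (not along the pixel's ray), 0 where there is no reading), "fx", "fy", "cx", "cy" (pixels), "rvec" (rotation vector, rad) and "tvec" (3), from world to camera coordinates, as OpenCV has them. Camera axes: x right, y down, z forward; pixel columns grow to the right and rows downward; lengths in m; the calibration is good to about 2 mm. A picture is of the moment at which its call begins.
- r.hand_in(): hands the job in; it is judged then, once.
The state is a dict: "t": time; "qpos": joint angles; "joint_velocities": joint speeds; "effort": joint torques, N m; "tool_pos": TCP position; "tcp_rot": TCP orientation; "contact_force": force on the tool from outside, world axes, zero at the start; "wrist_torque": the same for the moment, N m; "width": finger opening in m; "grip_force": force on a finger pad.
Only numpy, scipy, OpenCV 4.12 (cv2) and the standard library are available. Lean on these libraries where they do the work, as an engineer would, in place of code of your own. Each camera call takes 0.05 s, during which the arm holds its last target. There are 200 camera calls.

## Working session

There is one attempt and no reset: what is moved stays moved. The work goes in short steps, Python scripts to look and compute and a tool call to move; the robot and the scene stay as the last step left them, time stands still between calls to the robot, and variables do not carry over. Pictures are saved under pics/ and viewed, at most 14 in all, crops included, and the job is handed in when it is done.

Besides the shell and the picture viewer there is one more tool, called by a JSON object that holds its "op" and its "data", one argument or row to a line. carry_out: Moves the arm, as the interface text tells. Scaled input: -1 to 1 covers 0.6 m each way for a shift and 360 degrees each way for a turn. Its arguments: {"type":"object","properties":{"linear":{"type":"array","items":{"type":"array","items":{"type":"number"}}},"delta_rot":{"type":"array","items":{"type":"array","items":{"type":"number"}}},"gripper":{"type":"array","items":{"type":"number"}},"force":{"type":"number"}},"required":["linear","delta_rot","gripper"]}

```bash
mkdir -p pics
python3 - <<'E'
from cell import r
import cv2,numpy as np
s=r.get_state();print({k:np.round(v,3) for k,v in s.items()})
a=[]
for n in("scene","side"):
    c=r.capture(n);np.savez(n+".npz",**c);a.append(c["color"])
    R=cv2.Rodrigues(np.array(c["rvec"],float))[0];print(n,-R.T@np.array(c["tvec"]).ravel(),R[2],c["fx"])
cv2.imwrite("pics/a.png",a[0][:,:,::-1]);cv2.imwrite("pics/b.png",a[1][:,:,::-1])
E
```

```text
{'t': np.float64(0.0), 'qpos': array([-1.133,  0.314, -0.048,  1.21 , -0.   ,  1.571]), 'joint_velocities': array([ 0.001, -0.002, -0.002,  0.   ,  0.001,  0.002]), 'effort': array([ 1.0000e-03, -5.3959e+01,  3.3975e+01,  1.9000e-02, -0.0000e+00,
        0.0000e+00]), 'tool_pos': array([ 0.254, -0.543,  0.23 ]), 'tcp_rot': array([ 0.976,  0.217, -0.   , -0.001]), 'contact_force': array([-0.946,  0.34 ,  0.103]), 'wrist_torque': array([ 0.016,  0.035, -0.001]), 'grip_force': np.float64(0.0), 'width': np.float64(0.086)}
scene [1.03815042 0.10982485 0.49883846] [-0.75601043 -0.13024186 -0.64147119] 362.10161024270445
side [0.3814309  0.7657217  0.55249924] [ 0.20149031 -0.83310493 -0.51510953] 451.1577333636701
```

View pics/a.png

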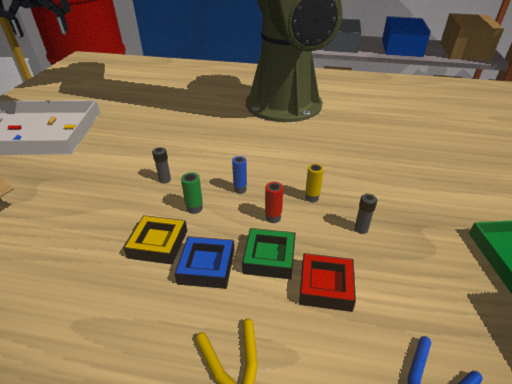

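View pics/b.png

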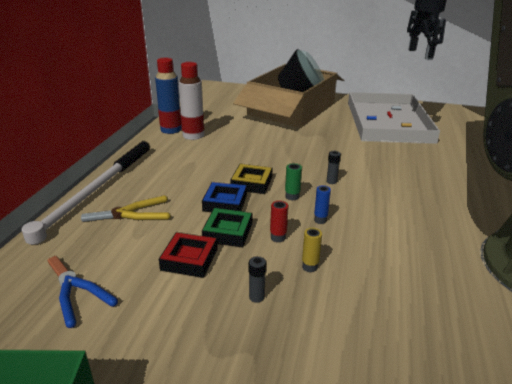

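Scene picture: sockets green (192,193), blue (240,175), red (274,202), yellow (314,183), plain (162,165) and (366,213). Holders are yellow (157,239), blue (206,261), green (270,252) and red (328,281). The side picture agrees. Next I measure with depth.

```bash
cat > h.py <<'E'
import cv2,numpy as np
from scipy.optimize import least_squares
D=dict(red=.034,yellow=.032,blue=.030,green=.036,black=.030)
def cloud(c):
    R=cv2.Rodrigues(np.array(c["rvec"],float))[0];d=c["depth"];v,u=np.mgrid[:384,:512]
    P=np.stack([(u-c["cx"])/c["fx"]*d,(v-c["cy"])/c["fy"]*d,d],-1)
    W=(P-np.array(c["tvec"]).ravel())@R;W[d<=0]=9
    return W
def mask(c,k):
    h=cv2.cvtColor(np.ascontiguousarray(c["color"]),cv2.COLOR_RGB2HSV).astype(int);H,S,V=h[...,0],h[...,1],h[...,2]
    if k=="black":return (V<95)
    lo,hi,s={"yellow":(23,35,190),"blue":(105,130,150),"green":(50,85,120),"red":(0,6,150)}[k]
    m=(H>=lo)&(H<=hi)
    if k=="red":m|=H>174
    return m&(S>s)&(V>50)
def comps(c,k,W,zlo,zhi):
    m=mask(c,k)&(W[...,2]>zlo)&(W[...,2]<zhi)&(W[...,0]>.3)&(W[...,0]<.85)&(abs(W[...,1])<.45)
    n,l,st,ce=cv2.connectedComponentsWithStats(m.astype(np.uint8),connectivity=8)
    return [(W[l==i],np.round(ce[i])) for i in range(1,n) if st[i,4]>40]
def circ(p,cam,d):
    xy=p[:,:2];m=xy.mean(0);g=m+(m-cam[:2])/np.linalg.norm(m-cam[:2])*d/4
    return least_squares(lambda q:np.hypot(*(xy-q).T)-d/2,g,loss="soft_l1",f_scale=.001)
E
python3 - <<'E'
from h import *
for n in("scene","side"):
    c=np.load(n+".npz");W=cloud(c);R=cv2.Rodrigues(np.array(c["rvec"],float))[0];cam=-R.T@np.array(c["tvec"]).ravel()
    for k in D:
        for p,ce in comps(c,k,W,.035,.1):
            q=p[(p[:,2]>.035)&(p[:,2]<.072)]
            if len(q)<30:continue
            f=circ(q,cam,D[k]);print(n,"sock",k,ce,len(q),np.round(f.x,4),"rms",round(np.std(f.fun),4),"ztop",np.percentile(p[:,2],98).round(4))
        if k=="black":continue
        for p,ce in comps(c,k,W,.02,.034):
            q=p[p[:,2]>.024]
            if len(q)<150: continue
            r=cv2.minAreaRect((q[:,:2]*1000).astype(np.float32));print(n,"hold",k,ce,len(q),np.round(r[0],1),np.round(r[1],1),round(r[2],1),"z",np.median(q[:,2]).round(4))
E
```

```text
scene sock red [274. 198.] 234 [0.5123 0.0449] rms 0.0007 ztop 0.0803
scene hold red [327. 278.] 1235 [660.2 155.2] [83.5 81.9] 1.3 z 0.0281
scene sock yellow [314. 178.] 207 [0.4365 0.1173] rms 0.001 ztop 0.0802
scene hold yellow [155. 235.] 849 [ 620.9 -153.7] [82.2 82.9] 1.3 z 0.0277
scene sock blue [241. 170.] 112 [ 0.4373 -0.0391] rms 0.0009 ztop 0.0803
scene hold blue [205. 258.] 940 [655.5 -50.3] [82.  80.8] 4.3 z 0.0279
scene sock green [192. 189.] 243 [ 0.5132 -0.1184] rms 0.0008 ztop 0.0798
scene hold green [490. 241.] 249 [540.3 435.2] [ 28.8 118. ] 89.9 z 0.0292
scene hold green [269. 249.] 882 [616.5  53.6] [82.5 80.5] 2.5 z 0.0281
scene sock black [160. 159.] 173 [ 0.4315 -0.215 ] rms 0.0012 ztop 0.0807
scene sock black [234. 171.] 55 [ 0.4381 -0.0381] rms 0.0007 ztop 0.0763
scene sock black [187. 191.] 117 [ 0.5163 -0.119 ] rms 0.0007 ztop 0.0777
scene sock black [267. 199.] 56 [0.5143 0.0444] rms 0.0007 ztop 0.0748
scene sock black [366. 207.] 222 [0.5116 0.2184] rms 0.0011 ztop 0.0812
side sock red [196. 122.] 105 [ 0.849  -0.3694] rms 0.0026 ztop 0.0669
side sock red [279. 217.] 253 [0.5139 0.0428] rms 0.0011 ztop 0.0811
side hold red [188. 249.] 736 [660.7 155.6] [81.6 85.7] 1.4 z 0.029
side sock blue [322. 200.] 186 [ 0.4388 -0.0412] rms 0.0014 ztop 0.0807
side hold blue [225. 194.] 432 [655.6 -51.5] [80.5 88.9] 4.9 z 0.029
side sock green [293. 178.] 199 [ 0.5149 -0.1204] rms 0.0014 ztop 0.0807
side hold green [227. 222.] 553 [616.8  53.4] [80.8 86.8] 2.4 z 0.029
side sock black [199. 118.] 136 [ 0.8443 -0.3711] rms 0.0036 ztop 0.0971
side sock black [334. 161.] 153 [ 0.4341 -0.2179] rms 0.0017 ztop 0.0816
side sock black [293. 175.] 224 [ 0.5144 -0.1168] rms 0.0015 ztop 0.0819
side sock black [328. 201.] 44 [ 0.44   -0.0397] rms 0.0009 ztop 0.0773
side sock black [285. 218.] 65 [0.5124 0.0443] rms 0.0008 ztop 0.0763
side sock black [257. 271.] 275 [0.5143 0.2147] rms 0.0011 ztop 0.0817
```

{"op": "carry_out", "data": {
  "linear": [
    [0,0,0],
    [0,0,0],
    [0,0,0],
    [0,0,0],
    [0,0,0],
    [0,0,0],
    [0,0,0],
    [0,0,0]
  ],
  "delta_rot": [
    [0,0,-0.18035],
    [0,0,-0.18035],
    [0,0,-0.18035],
    [0,0,-0.18035],
    [0,0,-0.18035],
    [0,0,-0.18035],
    [0,0,-0.18035],
    [0,0,-0.18035]
  ],
  "gripper": [1,1,1,1,1,1,1,1],
  "force": 50
}}

```text
t: 0.9
tool_pos: [0.2542, -0.5431, 0.2308]
tcp_rot: [0.705, 0.709, 0.0, -0.001]
contact_force: [-1.1, -0.6, 0.8]
width: 0.085
grip_force: 0.0
```

{"op": "carry_out", "data": {
  "linear": [
    [0.707,0.433,0.08],
    [0.707,0.433,0.08],
    [0.707,0.433,0.08],
    [0.707,0.433,0.08],
    [0.707,0.433,0.08],
    [0.707,0.433,0.08],
    [0.707,0.433,0.08],
    [0.707,0.433,0.08]
  ],
  "delta_rot": [
    [0,0,0],
    [0,0,0],
    [0,0,0],
    [0,0,0],
    [0,0,0],
    [0,0,0],
    [0,0,0],
    [0,0,0]
  ],
  "gripper": [1,1,1,1,1,1,1,1]
}}

```text
t: 1.7
tool_pos: [0.4627, -0.2019, 0.1925]
tcp_rot: [0.707, 0.707, -0.0, -0.0]
contact_force: [0.7, -0.6, 0.2]
width: 0.0855
grip_force: 0.0
```

{"op": "carry_out", "data": {
  "linear": [
    [0.139,0.086,0.08],
    [0.139,0.086,0.08],
    [0.139,0.086,0.08],
    [0.139,0.086,0.08],
    [0.139,0.086,0.08],
    [0.139,0.086,0.08],
    [0.139,0.086,0.08],
    [0.139,0.086,0.08]
  ],
  "delta_rot": [
    [0,0,0],
    [0,0,0],
    [0,0,0],
    [0,0,0],
    [0,0,0],
    [0,0,0],
    [0,0,0],
    [0,0,0]
  ],
  "gripper": [1,1,1,1,1,1,1,1]
}}

```text
t: 2.5
tool_pos: [0.5138, -0.1215, 0.1455]
tcp_rot: [0.708, 0.707, 0.0, 0.0]
contact_force: [0.1, -0.3, 0.4]
width: 0.0855
grip_force: 0.0
```

Run:
```python
from cell import r
from h import *
print(r.get_state()["tool_pos"])
c=r.capture("wrist");cv2.imwrite("pics/w.png",c["color"][:,:,::-1])
W=cloud(c);R=cv2.Rodrigues(np.array(c["rvec"],float))[0];cam=-R.T@np.array(c["tvec"]).ravel();print(cam)
for k in D:
    for p,ce in comps(c,k,W,.03,.1):
        q=p[(p[:,2]>.072)&(p[:,2]<.09)]
        if len(q)>30:print(k,ce,len(q),np.round(cv2.minEnclosingCircle((q[:,:2]*1000).astype(np.float32)),1) if 0 else [np.round(x,1) for x in cv2.minEnclosingCircle((q[:,:2]*1000).astype(np.float32))])
```

```text
[ 0.51376767 -0.1215105   0.14547289]
[ 0.51386212 -0.05494348  0.28742887]
blue [164.  89.] 802 [array([439.2, -41. ]), np.float64(14.9)]
green [261. 185.] 705 [array([ 514.6, -119.8]), np.float64(17.8)]
black [150.  87.] 686 [array([438.5, -41.2]), np.float64(10.0)]
black [177. 100.] 59 [array([447.1, -48.1]), np.float64(9.7)]
black [261. 197.] 867 [array([ 514.7, -120.4]), np.float64(13.1)]
black [178. 289.] 565 [array([ 436.9, -215.5]), np.float64(14.5)]
```

View pics/w.png

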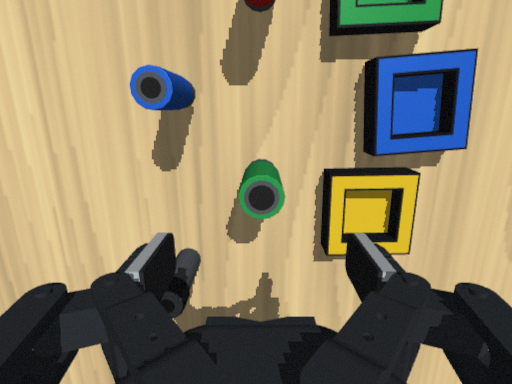

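Wrist picture: the green socket at (261,195) is centred between the fingers, and the position agrees within 1–2 mm. I'll descend and grip.

{"op": "carry_out", "data": {
  "linear": [
    [0.003,0.001,0.06],
    [0.003,0.001,0.12],
    [0.003,0.001,0.17],
    [0.003,0.001,0.196],
    [0.003,0.001,0.196],
    [0.003,0.001,0.196],
    [0.003,0.001,0.196],
    [0.003,0.001,0.196]
  ],
  "delta_rot": [
    [0,0,0],
    [0,0,0],
    [0,0,0],
    [0,0,0],
    [0,0,0],
    [0,0,0],
    [0,0,0],
    [0,0,0]
  ],
  "gripper": [1,1,1,1,1,0.3,0.1,-0.1]
}}

```text
t: 3.35
tool_pos: [0.5156, -0.119, 0.0286]
tcp_rot: [0.707, 0.707, 0.001, 0.001]
contact_force: [-0.3, 0.7, 0.6]
width: 0.044
grip_force: 0.0
```

{"op": "carry_out", "data": {
  "linear": [
    [0,0,0],
    [0,0,0],
    [0,0,0],
    [0,0,0],
    [0,0,0],
    [0,0,0],
    [0,0,0],
    [0,0,0]
  ],
  "delta_rot": [
    [0,0,0],
    [0,0,0],
    [0,0,0],
    [0,0,0],
    [0,0,0],
    [0,0,0],
    [0,0,0],
    [0,0,0]
  ],
  "gripper": [-0.2,-0.4,-0.6,-0.6,-0.6,-0.6,-0.6,-0.6]
}}

```text
t: 4.15
tool_pos: [0.5154, -0.1189, 0.0286]
tcp_rot: [0.707, 0.707, 0.0, 0.001]
contact_force: [-1.2, -0.1, 5.7]
width: 0.0348
grip_force: 49.1
```

{"op": "carry_out", "data": {
  "linear": [
    [0,0,-0.05],
    [0,0,-0.12],
    [0,0,-0.19],
    [0.03,0.02,-0.19],
    [0.1,0.06,-0.19],
    [0.18,0.105,-0.19],
    [0.25,0.148,-0.19],
    [0.286,0.169,-0.19]
  ],
  "delta_rot": [
    [0,0,0],
    [0,0,0],
    [0,0,0],
    [0,0,0],
    [0,0,0],
    [0,0,0],
    [0,0,0],
    [0,0,0]
  ],
  "gripper": [-0.6,-0.6,-0.6,-0.6,-0.6,-0.6,-0.6,-0.6]
}}

```text
t: 4.95
tool_pos: [0.6173, 0.0562, 0.1415]
tcp_rot: [0.706, 0.708, 0.001, 0.0]
contact_force: [-0.1, -0.4, -2.9]
width: 0.0349
grip_force: 50.5
```

Run:
```python
from cell import r
from h import *
s=r.get_state();print(s["tool_pos"],s["width"],s["grip_force"])
c=r.capture("wrist");cv2.imwrite("pics/w2.png",c["color"][:,:,::-1])
W=cloud(c)
p=W[mask(c,"green")&(abs(W[...,0]-.617)<.07)&(abs(W[...,1]-.053)<.07)&(W[...,2]<.04)&(W[...,2]>.02)]
print([np.round(x,1) for x in cv2.minAreaRect((p[:,:2]*1000).astype(np.float32))[:3]])
p=W[(abs(W[...,0]-.617)<.03)&(abs(W[...,1]-.053)<.03)&(W[...,2]<.25)&(W[...,2]>.18)]
print(len(p),p.mean(0) if len(p) else 0)
```

```text
[0.61733226 0.05623211 0.14153923] 0.03494072523447379 50.507535338401794
[array([616.5,  51.9]), array([81.2, 81.6]), np.float64(2.2)]
25671 [0.61728889 0.06760548 0.21672899]
```

View pics/w2.png

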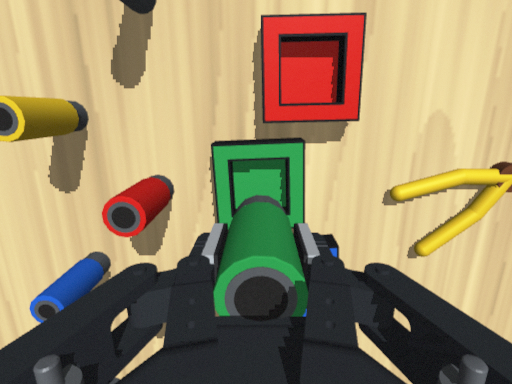

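The wrist picture shows the green socket held upright, with its foot at (262,205) over the green holder at (258,185). I'll lower it with a 3 mm correction in y.

{"op": "carry_out", "data": {
  "linear": [
    [-0.005,0,0.04],
    [-0.005,0,0.09],
    [-0.005,0,0.13],
    [-0.005,0,0.15],
    [-0.005,0,0.16],
    [-0.005,0,0.165],
    [-0.005,0,0.169],
    [-0.005,0,0.171]
  ],
  "delta_rot": [
    [0,0,0],
    [0,0,0],
    [0,0,0],
    [0,0,0],
    [0,0,0],
    [0,0,0],
    [0,0,0],
    [0,0,0]
  ],
  "gripper": [-0.6,-0.6,-0.6,-0.6,-0.6,-0.6,-0.6,-0.6]
}}

```text
t: 5.8
tool_pos: [0.6166, 0.05, 0.0396]
tcp_rot: [0.707, 0.707, 0.001, 0.001]
contact_force: [-0.1, -0.2, -2.8]
width: 0.035
grip_force: 50.6
```

{"op": "carry_out", "data": {
  "linear": [
    [0.003,0,0.001],
    [0.004,0,0.002],
    [0.004,0,0.003],
    [0.004,0,0.003],
    [0.004,0,0.003],
    [0.004,0,0.003],
    [0.004,0,0.003],
    [0.004,0,0.003]
  ],
  "delta_rot": [
    [0,0,0],
    [0,0,0],
    [0,0,0],
    [0,0,0],
    [0,0,0],
    [0,0,0],
    [0,0,0],
    [0,0,0]
  ],
  "gripper": [-0.6,-0.6,-0.6,-0.6,-0.6,-0.6,-0.6,-0.6]
}}

```text
t: 6.6
tool_pos: [0.6164, 0.0522, 0.0386]
tcp_rot: [0.707, 0.707, 0.0, 0.001]
contact_force: [-2.0, -1.8, 8.0]
width: 0.0349
grip_force: 51.6
```

{"op": "carry_out", "data": {
  "linear": [
    [0,0,0],
    [0,0,0],
    [0,0,0],
    [0,0,0],
    [0,0,0],
    [0,0,-0.03],
    [0,0,-0.1],
    [0,0,-0.165]
  ],
  "delta_rot": [
    [0,0,0],
    [0,0,0],
    [0,0,0],
    [0,0,0],
    [0,0,0],
    [0,0,0],
    [0,0,0],
    [0,0,0]
  ],
  "gripper": [-0.1,0.2,0.5,0.8,1,1,1,1]
}}

```text
t: 7.4
tool_pos: [0.615, 0.0523, 0.1363]
tcp_rot: [0.707, 0.707, -0.001, -0.001]
contact_force: [1.5, 0.5, 0.4]
width: 0.0853
grip_force: 0.0
```

```bash
cat >> h.py <<'E'
def tops(c):
    W=cloud(c)
    for k in D:
        if k=="black":continue
        for lo,hi,t in((.07,.1,"sock"),(.02,.034,"hold")):
            for p,ce in comps(c,k,W,lo,hi):
                if t=="sock" : p=p[p[:,2]>p[:,2].max()-.01]
                if len(p)<150:continue
                if t=="sock":
                    x,r_=cv2.minEnclosingCircle((p[:,:2]*1000).astype(np.float32));print(k,t,np.round(x,1),round(r_,1),"z",np.percentile(p[:,2],95).round(4))
                else:
                    a=cv2.minAreaRect((p[:,:2]*1000).astype(np.float32));print(k,t,np.round(a[0],1),np.round(a[1],1))
E
python3 - <<'E'
from cell import r
from h import *
print(r.get_state()["tool_pos"]);tops(r.capture("wrist"));
c=r.capture("scene");tops(c)
E
```

```text
[0.61504758 0.05234573 0.136309  ]
red sock [513.8  43.7] 17.5 z 0.0802
red hold [660.5 153.5] [81.3 81.2]
red hold [522.6  50.4] [12.3 31.6]
yellow sock [441.4 115.1] 15.3 z 0.0801
yellow hold [449.  114.6] [29.6 12. ]
blue hold [655.7 -52.8] [80.9 83.3]
blue hold [446.5 -32.4] [ 9.1 25.9]
green sock [616.4  51.1] 18.1 z 0.0903
green hold [616.5  51.4] [81.3 82.2]
red hold [660.2 155.2] [83.8 81.6]
yellow hold [ 621.6 -153.7] [83.4 83.2]
blue hold [655.7 -50.2] [80.6 81. ]
green sock [617.6  53.3] 18.0 z 0.0902
green hold [542.2 435.6] [ 28.7 118.7]
green hold [617.7  53.9] [81.4 80.2]
```

Green stands in its pocket with its top at 0.090 m, as it should. Next is red.

{"op": "carry_out", "data": {
  "linear": [
    [-0.005,-0.06,0],
    [-0.01,-0.13,0],
    [-0.014,-0.17,0],
    [-0.014,-0.17,0.05],
    [-0.014,-0.17,0.12],
    [-0.014,-0.17,0.165],
    [-0.014,-0.17,0.18],
    [-0.014,-0.17,0.18]
  ],
  "delta_rot": [
    [0,0,0],
    [0,0,0],
    [0,0,0],
    [0,0,0],
    [0,0,0],
    [0,0,0],
    [0,0,0],
    [0,0,0]
  ],
  "gripper": [1,1,1,1,1,1,1,1]
}}

```text
t: 8.3
tool_pos: [0.5124, 0.0438, 0.0266]
tcp_rot: [0.707, 0.707, -0.001, -0.001]
contact_force: [-0.1, -0.5, 0.9]
width: 0.0853
grip_force: 0.0
```

{"op": "carry_out", "data": {
  "linear": [
    [0,0,0],
    [0,0,0],
    [0,0,0],
    [0,0,0],
    [0,0,0],
    [0,0,0],
    [0,0,0],
    [0,0,0]
  ],
  "delta_rot": [
    [0,0,0],
    [0,0,0],
    [0,0,0],
    [0,0,0],
    [0,0,0],
    [0,0,0],
    [0,0,0],
    [0,0,0]
  ],
  "gripper": [0.3,0,-0.2,-0.4,-0.6,-0.6,-0.6,-0.6]
}}

```text
t: 9.1
tool_pos: [0.5145, 0.0441, 0.029]
tcp_rot: [0.707, 0.707, 0.001, 0.0]
contact_force: [-2.1, 0.6, 5.5]
width: 0.0327
grip_force: 49.0
```

{"op": "carry_out", "data": {
  "linear": [
    [0,0,-0.05],
    [0,0,-0.12],
    [0,0,-0.19],
    [0.02,0.026,-0.19],
    [0.065,0.085,-0.19],
    [0.115,0.15,-0.19],
    [0.16,0.21,-0.19],
    [0.184,0.242,-0.19]
  ],
  "delta_rot": [
    [0,0,0],
    [0,0,0],
    [0,0,0],
    [0,0,0],
    [0,0,0],
    [0,0,0],
    [0,0,0],
    [0,0,0]
  ],
  "gripper": [-0.6,-0.6,-0.6,-0.6,-0.6,-0.6,-0.6,-0.6]
}}

```text
t: 9.9
tool_pos: [0.6613, 0.1568, 0.1414]
tcp_rot: [0.707, 0.708, 0.001, 0.0]
contact_force: [-0.2, -1.2, -4.0]
width: 0.0329
grip_force: 50.9
```

{"op": "carry_out", "data": {
  "linear": [
    [0,0,0.04],
    [0,0,0.09],
    [0,0,0.13],
    [0,0,0.15],
    [0,0,0.16],
    [0,0,0.165],
    [0,0,0.168],
    [0,0,0.168]
  ],
  "delta_rot": [
    [0,0,0],
    [0,0,0],
    [0,0,0],
    [0,0,0],
    [0,0,0],
    [0,0,0],
    [0,0,0],
    [0,0,0]
  ],
  "gripper": [-0.6,-0.6,-0.6,-0.6,-0.6,-0.6,-0.6,-0.6]
}}

```text
t: 10.7
tool_pos: [0.6598, 0.1545, 0.0421]
tcp_rot: [0.707, 0.707, 0.001, 0.0]
contact_force: [-0.1, 0.1, -3.0]
width: 0.0327
grip_force: 51.0
```

{"op": "carry_out", "data": {
  "linear": [
    [0,0,0.002],
    [0,0,0.004],
    [0,0,0.005],
    [0,0,0.006],
    [0,0,0.006],
    [0,0,0.006],
    [0,0,0.006],
    [0,0,0.006]
  ],
  "delta_rot": [
    [0,0,0],
    [0,0,0],
    [0,0,0],
    [0,0,0],
    [0,0,0],
    [0,0,0],
    [0,0,0],
    [0,0,0]
  ],
  "gripper": [-0.6,-0.6,-0.6,-0.6,-0.6,-0.6,-0.6,-0.6]
}}

```text
t: 11.5
tool_pos: [0.6594, 0.1545, 0.039]
tcp_rot: [0.707, 0.707, 0.001, 0.0]
contact_force: [-2.6, -0.7, 6.7]
width: 0.033
grip_force: 51.8
```

{"op": "carry_out", "data": {
  "linear": [
    [0,0,0],
    [0,0,0],
    [0,0,0],
    [0,0,0],
    [0,0,0],
    [0,0,-0.03],
    [0,0,-0.1],
    [0,0,-0.165]
  ],
  "delta_rot": [
    [0,0,0],
    [0,0,0],
    [0,0,0],
    [0,0,0],
    [0,0,0],
    [0,0,0],
    [0,0,0],
    [0,0,0]
  ],
  "gripper": [-0.1,0.2,0.5,0.8,1,1,1,1]
}}

```text
t: 12.3
tool_pos: [0.6582, 0.1542, 0.1368]
tcp_rot: [0.707, 0.707, -0.001, -0.001]
contact_force: [1.7, -0.0, 0.4]
width: 0.086
grip_force: 0.0
```

{"op": "carry_out", "data": {
  "linear": [
    [-0.01,-0.05,0],
    [-0.022,-0.125,0],
    [-0.035,-0.2,0],
    [-0.048,-0.275,0],
    [-0.064,-0.34,0],
    [-0.064,-0.366,0],
    [-0.064,-0.366,0],
    [-0.064,-0.366,0]
  ],
  "delta_rot": [
    [0,0,0],
    [0,0,0],
    [0,0,0],
    [0,0,0],
    [0,0,0],
    [0,0,0],
    [0,0,0],
    [0,0,0]
  ],
  "gripper": [1,1,1,1,1,1,1,1]
}}

```text
t: 13.1
tool_pos: [0.4404, 0.1162, 0.137]
tcp_rot: [0.707, 0.707, 0.001, 0.001]
contact_force: [0.0, 0.1, 0.5]
width: 0.0852
grip_force: 0.0
```

Run:
```python
from cell import r
from h import *
print(r.get_state()["tool_pos"]);tops(r.capture("wrist"));
c=r.capture("scene");tops(c)
```

```text
[0.44041732 0.1162153  0.13701555]
red hold [643.2 152.8] [49.1 81.8]
red hold [647.7 154.3] [31.7 12.1]
yellow sock [437.9 115.9] 15.9 z 0.0802
blue hold [439.  -28.8] [ 7.8 24.6]
blue hold [634.5 -78.4] [34.4 36.4]
green sock [616.3  52.1] 18.2 z 0.09
green hold [616.8  60.4] [82.1 64.3]
green hold [617.1  18.1] [12.1 32.8]
red sock [659.2 155.1] 17.2 z 0.0907
red hold [660.9 155.1] [82.3 81.6]
yellow hold [ 621.6 -153.5] [82.1 82.6]
blue hold [655.8 -50.3] [81.3 80.7]
green hold [542.7 435.2] [ 29.5 120.5]
green hold [616.1  53.9] [82.7 80.2]
```

Red is down too, with its top at 0.0907 m. Next is yellow at (0.438, 0.116).

{"op": "carry_out", "data": {
  "linear": [
    [0,-0.004,0.04],
    [0,-0.004,0.1],
    [0,-0.004,0.155],
    [0,-0.004,0.181],
    [0,-0.004,0.181],
    [0,-0.004,0.181],
    [0,-0.004,0.181],
    [0,-0.004,0.181]
  ],
  "delta_rot": [
    [0,0,0],
    [0,0,0],
    [0,0,0],
    [0,0,0],
    [0,0,0],
    [0,0,0],
    [0,0,0],
    [0,0,0]
  ],
  "gripper": [1,1,1,1,1,1,0.3,0]
}}

```text
t: 14.0
tool_pos: [0.4383, 0.1163, 0.029]
tcp_rot: [0.707, 0.707, 0.001, 0.001]
contact_force: [0.6, 0.7, 1.0]
width: 0.0591
grip_force: 0.0
```

{"op": "carry_out", "data": {
  "linear": [
    [0,0,0],
    [0,0,0],
    [0,0,0],
    [0,0,0],
    [0,0,0],
    [0,0,0],
    [0,0,0],
    [0,0,0]
  ],
  "delta_rot": [
    [0,0,0],
    [0,0,0],
    [0,0,0],
    [0,0,0],
    [0,0,0],
    [0,0,0],
    [0,0,0],
    [0,0,0]
  ],
  "gripper": [-0.2,-0.4,-0.6,-0.6,-0.6,-0.6,-0.6,-0.6]
}}

```text
t: 14.8
tool_pos: [0.4377, 0.1161, 0.0287]
tcp_rot: [0.707, 0.707, 0.001, 0.0]
contact_force: [-0.5, -0.3, 6.5]
width: 0.0306
grip_force: 49.1
```

{"op": "carry_out", "data": {
  "linear": [
    [0,0,-0.05],
    [0,0,-0.12],
    [0,0,-0.19],
    [-0.03,0.02,-0.19],
    [-0.08,0.055,-0.19],
    [-0.14,0.095,-0.19],
    [-0.2,0.136,-0.19],
    [-0.26,0.177,-0.19]
  ],
  "delta_rot": [
    [0,0,0],
    [0,0,0],
    [0,0,0],
    [0,0,0],
    [0,0,0],
    [0,0,0],
    [0,0,0],
    [0,0,0]
  ],
  "gripper": [-0.6,-0.6,-0.6,-0.6,-0.6,-0.6,-0.6,-0.6]
}}

```text
t: 15.6
tool_pos: [0.5435, -0.0414, 0.1416]
tcp_rot: [0.707, 0.707, -0.0, -0.0]
contact_force: [0.9, -0.4, -3.2]
width: 0.0309
grip_force: 50.6
```

{"op": "carry_out", "data": {
  "linear": [
    [-0.06,0.041,0],
    [-0.12,0.082,0],
    [-0.165,0.113,0],
    [-0.189,0.1285,0],
    [-0.189,0.1285,0],
    [-0.189,0.1285,0],
    [-0.189,0.1285,0.03],
    [-0.189,0.1285,0.08]
  ],
  "delta_rot": [
    [0,0,0],
    [0,0,0],
    [0,0,0],
    [0,0,0],
    [0,0,0],
    [0,0,0],
    [0,0,0],
    [0,0,0]
  ],
  "gripper": [-0.6,-0.6,-0.6,-0.6,-0.6,-0.6,-0.6,-0.6]
}}

```text
t: 16.4
tool_pos: [0.6216, -0.1526, 0.0956]
tcp_rot: [0.707, 0.708, 0.001, 0.002]
contact_force: [0.6, 0.1, -3.4]
width: 0.0309
grip_force: 50.5
```

{"op": "carry_out", "data": {
  "linear": [
    [-0.001,0,0.03],
    [-0.001,0,0.055],
    [-0.001,0,0.072],
    [-0.001,0,0.08],
    [-0.001,0,0.085],
    [-0.001,0,0.087],
    [-0.001,0,0.088],
    [-0.001,0,0.088]
  ],
  "delta_rot": [
    [0,0,0],
    [0,0,0],
    [0,0,0],
    [0,0,0],
    [0,0,0],
    [0,0,0],
    [0,0,0],
    [0,0,0]
  ],
  "gripper": [-0.6,-0.6,-0.6,-0.6,-0.6,-0.6,-0.6,-0.6]
}}

```text
t: 17.2
tool_pos: [0.6208, -0.1542, 0.0416]
tcp_rot: [0.707, 0.707, 0.0, 0.0]
contact_force: [0.3, -0.7, -2.1]
width: 0.0312
grip_force: 50.5
```

{"op": "carry_out", "data": {
  "linear": [
    [0,0,0.002],
    [0,0,0.004],
    [0,0,0.005],
    [0,0,0.0055],
    [0,0,0.0055],
    [0,0,0.0055],
    [0,0,0.0055],
    [0,0,0.0055]
  ],
  "delta_rot": [
    [0,0,0],
    [0,0,0],
    [0,0,0],
    [0,0,0],
    [0,0,0],
    [0,0,0],
    [0,0,0],
    [0,0,0]
  ],
  "gripper": [-0.6,-0.6,-0.6,-0.6,-0.6,-0.6,-0.6,-0.6]
}}

```text
t: 18.0
tool_pos: [0.6206, -0.1541, 0.0387]
tcp_rot: [0.707, 0.707, 0.0, 0.0]
contact_force: [-1.7, 0.4, 4.8]
width: 0.0311
grip_force: 51.1
```

{"op": "carry_out", "data": {
  "linear": [
    [0,0,0],
    [0,0,0],
    [0,0,0],
    [0,0,0],
    [0,0,0],
    [0,0,-0.03],
    [0,0,-0.1],
    [0,0,-0.165]
  ],
  "delta_rot": [
    [0,0,0],
    [0,0,0],
    [0,0,0],
    [0,0,0],
    [0,0,0],
    [0,0,0],
    [0,0,0],
    [0,0,0]
  ],
  "gripper": [-0.1,0.2,0.5,0.8,1,1,1,1]
}}

```text
t: 18.8
tool_pos: [0.6195, -0.1538, 0.1372]
tcp_rot: [0.707, 0.707, -0.001, -0.001]
contact_force: [0.2, -0.4, 0.1]
width: 0.0855
grip_force: 0.0
```

{"op": "carry_out", "data": {
  "linear": [
    [0.03,-0.05,0],
    [0.07,-0.113,0],
    [0.11,-0.177,0],
    [0.15,-0.241,0],
    [0.18,-0.29,0],
    [0.189,-0.304,0],
    [0.189,-0.304,0],
    [0.189,-0.304,0]
  ],
  "delta_rot": [
    [0,0,0],
    [0,0,0],
    [0,0,0],
    [0,0,0],
    [0,0,0],
    [0,0,0],
    [0,0,0],
    [0,0,0]
  ],
  "gripper": [1,1,1,1,1,1,1,1]
}}

```text
t: 19.6
tool_pos: [0.4394, -0.041, 0.1373]
tcp_rot: [0.707, 0.707, 0.001, 0.001]
contact_force: [1.0, -0.5, 0.6]
width: 0.0856
grip_force: 0.0
```

Run:
```python
from cell import r
from h import *
print(r.get_state()["tool_pos"]);tops(r.capture("wrist"));
c=r.capture("scene");tops(c)
```

```text
[ 0.43944326 -0.04097597  0.13728464]
yellow hold [ 622.3 -122.7] [29.5 83.4]
blue sock [438.8 -40.7] 14.9 z 0.0803
blue hold [645.7 -53.5] [62.  82.1]
green hold [614.4  51.8] [77.3 81.6]
red sock [659.8 155.1] 16.8 z 0.0905
red hold [660.4 155.4] [82.4 81.5]
yellow hold [ 621.2 -154. ] [81.5 82.8]
blue hold [655.8 -50.1] [81.6 80.5]
green hold [540.5 435.1] [117.7  29.5]
green hold [617.   53.9] [80.8 80.1]
```

{"op": "carry_out", "data": {
  "linear": [
    [0,-0.001,0.04],
    [0,-0.001,0.1],
    [0,-0.001,0.155],
    [0,-0.001,0.181],
    [0,-0.001,0.181],
    [0,-0.001,0.181],
    [0,-0.001,0.181],
    [0,-0.001,0.181]
  ],
  "delta_rot": [
    [0,0,0],
    [0,0,0],
    [0,0,0],
    [0,0,0],
    [0,0,0],
    [0,0,0],
    [0,0,0],
    [0,0,0]
  ],
  "gripper": [1,1,1,1,1,1,0.3,0]
}}

```text
t: 20.5
tool_pos: [0.4387, -0.0409, 0.0293]
tcp_rot: [0.707, 0.707, 0.001, 0.001]
contact_force: [0.8, 0.6, 0.5]
width: 0.0591
grip_force: 0.0
```

{"op": "carry_out", "data": {
  "linear": [
    [0,0,0],
    [0,0,0],
    [0,0,0],
    [0,0,0],
    [0,0,0],
    [0,0,0],
    [0,0,0],
    [0,0,0]
  ],
  "delta_rot": [
    [0,0,0],
    [0,0,0],
    [0,0,0],
    [0,0,0],
    [0,0,0],
    [0,0,0],
    [0,0,0],
    [0,0,0]
  ],
  "gripper": [-0.2,-0.4,-0.6,-0.6,-0.6,-0.6,-0.6,-0.6]
}}

```text
t: 21.3
tool_pos: [0.4379, -0.0407, 0.0289]
tcp_rot: [0.707, 0.707, 0.0, 0.0]
contact_force: [-1.5, 0.5, 7.1]
width: 0.0287
grip_force: 48.7
```

{"op": "carry_out", "data": {
  "linear": [
    [0,0,-0.05],
    [0,0,-0.12],
    [0,0,-0.19],
    [0,0.04,-0.19],
    [-0.005,0.1,-0.19],
    [-0.01,0.17,-0.19],
    [-0.014,0.24,-0.19],
    [-0.017,0.3,-0.19]
  ],
  "delta_rot": [
    [0,0,0],
    [0,0,0],
    [0,0,0],
    [0,0,0],
    [0,0,0],
    [0,0,0],
    [0,0,0],
    [0,0,0]
  ],
  "gripper": [-0.6,-0.6,-0.6,-0.6,-0.6,-0.6,-0.6,-0.6]
}}

```text
t: 22.1
tool_pos: [0.6189, -0.0509, 0.1416]
tcp_rot: [0.707, 0.707, -0.0, -0.0]
contact_force: [0.6, -0.3, -2.1]
width: 0.0291
grip_force: 50.1
```

{"op": "carry_out", "data": {
  "linear": [
    [0,0.04,0],
    [0,0.0635,0],
    [0,0.0635,0],
    [0,0.0635,0],
    [0,0.0635,0.03],
    [0,0.0635,0.08],
    [0,0.0635,0.12],
    [0,0.0635,0.14]
  ],
  "delta_rot": [
    [0,0,0],
    [0,0,0],
    [0,0,0],
    [0,0,0],
    [0,0,0],
    [0,0,0],
    [0,0,0],
    [0,0,0]
  ],
  "gripper": [-0.6,-0.6,-0.6,-0.6,-0.6,-0.6,-0.6,-0.6]
}}

```text
t: 22.9
tool_pos: [0.6524, -0.0506, 0.0559]
tcp_rot: [0.707, 0.707, -0.001, -0.002]
contact_force: [-0.6, 0.2, -2.0]
width: 0.0289
grip_force: 50.1
```

{"op": "carry_out", "data": {
  "linear": [
    [0,0.003,0.005],
    [0,0.003,0.013],
    [0,0.003,0.02],
    [0,0.003,0.024],
    [0,0.003,0.025],
    [0,0.003,0.025],
    [0,0.003,0.025],
    [0,0.003,0.025]
  ],
  "delta_rot": [
    [0,0,0],
    [0,0,0],
    [0,0,0],
    [0,0,0],
    [0,0,0],
    [0,0,0],
    [0,0,0],
    [0,0,0]
  ],
  "gripper": [-0.6,-0.6,-0.6,-0.6,-0.6,-0.6,-0.6,-0.6]
}}

```text
t: 23.7
tool_pos: [0.6574, -0.0508, 0.0434]
tcp_rot: [0.707, 0.707, 0.0, 0.0]
contact_force: [0.6, 0.4, -1.3]
width: 0.0287
grip_force: 50.1
```

Target z is 0.0389 m, so about 4.5 mm is left.

{"op": "carry_out", "data": {
  "linear": [
    [0,-0.001,0.002],
    [0,-0.002,0.004],
    [0,-0.002,0.006],
    [0,-0.002,0.007],
    [0,-0.002,0.008],
    [0,-0.002,0.008],
    [0,-0.002,0.008],
    [0,-0.002,0.008]
  ],
  "delta_rot": [
    [0,0,0],
    [0,0,0],
    [0,0,0],
    [0,0,0],
    [0,0,0],
    [0,0,0],
    [0,0,0],
    [0,0,0]
  ],
  "gripper": [-0.6,-0.6,-0.6,-0.6,-0.6,-0.6,-0.6,-0.6]
}}

```text
t: 24.5
tool_pos: [0.6559, -0.0508, 0.0389]
tcp_rot: [0.707, 0.707, -0.0, -0.0]
contact_force: [-3.6, -0.4, 5.6]
width: 0.0289
grip_force: 50.8
```

{"op": "carry_out", "data": {
  "linear": [
    [0,0,0],
    [0,0,0],
    [0,0,0],
    [0,0,0],
    [0,0,0],
    [0,0,-0.03],
    [0,0,-0.1],
    [0,0,-0.165]
  ],
  "delta_rot": [
    [0,0,0],
    [0,0,0],
    [0,0,0],
    [0,0,0],
    [0,0,0],
    [0,0,0],
    [0,0,0],
    [0,0,0]
  ],
  "gripper": [-0.1,0.2,0.5,0.8,1,1,1,1]
}}

```text
t: 25.3
tool_pos: [0.6553, -0.0508, 0.1378]
tcp_rot: [0.707, 0.707, -0.001, -0.001]
contact_force: [0.3, 0.1, -0.0]
width: 0.0853
grip_force: 0.0
```

{"op": "carry_out", "data": {
  "linear": [
    [0,0,-0.06],
    [0,-0.06,-0.12],
    [0,-0.13,-0.15],
    [0,-0.2,-0.15],
    [0,-0.27,-0.15],
    [0,-0.3,-0.15],
    [0,-0.3,-0.15],
    [0,-0.3,-0.15]
  ],
  "delta_rot": [
    [0,0,0],
    [0,0,0],
    [0,0,0],
    [0,0,0],
    [0,0,0],
    [0,0,0],
    [0,0,0],
    [0,0,0]
  ],
  "gripper": [1,1,1,1,1,1,1,1]
}}

```text
t: 26.1
tool_pos: [0.4767, -0.0509, 0.2279]
tcp_rot: [0.707, 0.707, 0.001, 0.001]
contact_force: [1.0, -0.7, 0.3]
width: 0.0853
grip_force: 0.0
```

Run:
```python
from cell import r
from h import *
a=[]
for n in("scene","side"):
    c=r.capture(n);print(n);tops(c);a.append(c["color"][80:320])
    if n=="scene":
        W=cloud(c)
        for p,ce in comps(c,"black",W,.035,.1):
            if len(p)>100:print("black",ce,p.mean(0))
cv2.imwrite("pics/end.png",np.vstack(a)[:,:,::-1])
```

```text
scene
red sock [659.3 155.3] 17.1 z 0.0906
red hold [661.1 155.1] [81.9 81.4]
yellow hold [ 621.1 -154. ] [82.6 82.5]
blue hold [655.9 -49.9] [81.5 80.4]
green sock [617.   52.6] 17.9 z 0.0901
green hold [540.8 435.5] [117.2  28.5]
green hold [616.8  53.9] [81.  80.3]
black [160. 158.] [ 0.44143963 -0.21045782  0.06274655]
black [366. 207.] [0.5217921  0.2158664  0.06404947]
black [270. 221.] [0.61630876 0.05265426 0.08999805]
black [264. 238.] [0.63068871 0.04687017 0.06266029]
black [333. 249.] [0.6593732  0.15507277 0.09010264]
black [323. 265.] [0.66941245 0.14403591 0.06235805]
side
red hold [660.7 156.1] [82.6 82.2]
blue hold [687.8 -44.4] [30.4 84.6]
green hold [616.6  54.5] [81.4 82.7]
```

View pics/end.png

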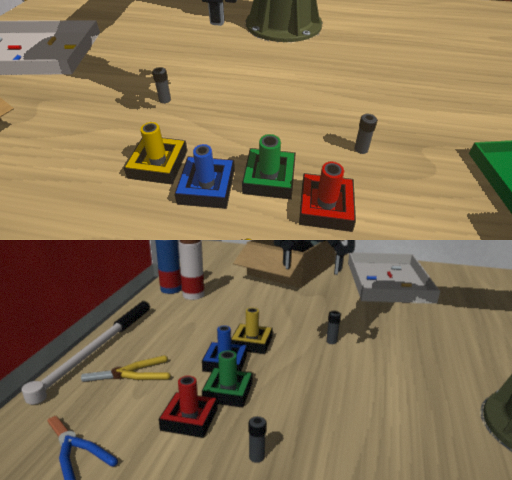

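Both views show all four sockets upright in the pockets of their own colour (scene view: yellow (152,145), blue (204,168), green (270,155), red (330,185)). The two black sockets at (162,85) and (366,133) have not moved, and the arm is clear.

```bash
python3 -c "
from cell import r
print(r.hand_in())"
```

```text
the job is handed in; nothing more can be done
None
```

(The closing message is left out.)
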